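# Break the taper plug loose and bring the bore under the needle

## Task

The orange-handled taper plug is stuck in the housing on the slide: twist it counter-clockwise (seen from above) in its seat until it breaks free, pull it straight out and hang it upright by its flange in the open fork of the blue stand. Then push the carriage along its slide until the open bore is centred under the fixed needle. Do not knock the needle stand, and leave the other things on the bench where they are.

Things in the scene. Friction and masses are not known exactly. Their poses are not given: they have to be found in the camera images.
- plug: Loose steel taper plug, 0.3 kg, 121 mm tall, seated upright in the housing's bore at the start. Origin at the centre of its lower end, z up its axis. From below: 15 mm square foot, 22 mm diameter stud head (z 10 to 14), 10 mm neck, taper 22 to 31 mm diameter (z 24 to 74), dark flange 52 mm diameter (z 74 to 81), orange wing grip. Once loose it must rise 75 mm to clear the housing.
- plug_flange (a point): Point on the plug's axis at the underside of its flange, 74 mm above the plug's origin. Seated, the flange rests on the housing's top.
- plug_grip (a point): Point on the plug's axis in the middle of the orange wing grip, 105 mm above the plug's origin; axes as the plug's. The wing is 18 mm thick along x, 70 mm long along y, from plug z 81 to 121; pinch it across its thickness.
- seat_ring (a joint): Angle (rad) of the seat ring hidden in the housing, turned by the plug's square foot: 0 at the start, grows counter-clockwise seen from above up to a stop at 0.65; stays where left. It takes about 0.2 N m and the foot has about 0.1 rad of play. A straight pull does not free the plug; beyond about 0.45 rad it lets go and lifts out freely.
- slide_bed: Fixed bed of the slide on the bench, 390 mm long along its y, 100 mm wide, rails to 18 mm high. The bed's y axis is the direction of the carriage's travel.
- carriage (a joint): Travel (m) of the carriage along the bed's +y, 0 at the start (end stop), up to 0.150 (other end stop). About 4 N of friction; stays where it is left. The carriage holds a square aluminium housing 92 x 92 mm whose top is 104 mm above the bench.
- bore_mark (a point): Centre of the bore's mouth (33 mm diameter, red index lines round it) on the housing's top face; moves with the carriage.
- slide_handle (a point): Point on the axis of the carriage's black upright handle post, 20 mm diameter, whose top is at z = 96 mm and this point at z = 78 mm. It stands 120 mm behind the bore (towards the bed's -y), free from z = 36 mm up.
- needle_tip (a point): Lower tip of the fixed brass needle, 120 mm above the bench (16 mm above the housing's top), over the bore's path, 110 to 145 mm along the slide from the bore's start. Its arm, 14 mm wide, underside 161 mm up, comes from a column 130 mm away on the far (+x) side. The plug's grip does not pass under the needle.
- needle_stand: The fixed stand of the needle: grey foot, steel column 189 mm tall, arm. Origin on the bench right below the needle tip; +x points to the column.
- fork_seat (a point): Point in the middle of the blue stand's open fork, level with the top of its two prongs, 110 mm above the bench. Slot 37 mm wide along this frame's y, running 35 mm to -x (open mouth) and 44 mm to +x (closed end). Prongs 8 mm thick, 92 mm clear under them down to the foot; nothing stands higher than the prongs. Fixed.
- multimeter: Yellow hand multimeter lying on the bench, 142 x 68 x 42 mm, loose; a bystander. Origin under its centre.
- white_bottle: White bottle with a blue spout, 58 mm diameter, 142 mm tall, loose; a bystander. Origin under its centre.
- blue_tape: Roll of blue tape, 68 mm diameter, 18 mm high, loose; a bystander. Origin under its centre.
There are look-alikes about, which are no part of the job. Of the things like the plug, leave any that is purple; of the rest the larger one is meant.

How it is judged (in metres and radians):
On the way, in this order (a step that is already met when the one before it is completed fails the run):
1. the plug is twisted in its seat until it breaks free (seat ring turned more than 0.4 rad) (value of joint seat_ring above 0.4 rad), for 0.1 s.
2. the plug hangs upright by its flange in the fork, let go (x of plug_flange in the frame of fork_seat between -0.035 and 0.032 m and y of plug_flange in the frame of fork_seat between -0.008 and 0.008 m and z of plug_flange in the frame of fork_seat between -0.004 and 0.004 m and angle between plug's own z axis and vertical below 0.1 rad and linear speed of plug below 0.02 m/s and contact force between plug and the fingers below 0.1 N), for 0.2 s.
3. the bore is centred under the needle tip, within 5 mm (horizontal distance between bore_mark and needle_tip below 0.005 m), for 0.2 s.
At the end, for the whole second after the job is handed in: Plug hangs upright (0.1 rad) by its flange on the prongs (height within 4 mm, 8 mm across the slot, 35 mm to the mouth or 32 mm to the closed end from the seat point), released, at rest; bore centre within 5 mm horizontally of the needle tip, carriage at rest (all of step 2 and horizontal distance between bore_mark and needle_tip below 0.005 m and velocity of joint carriage between -0.005 and 0.005 m/s); the robot touches nothing.
It fails at once if the needle stand is knocked (more than 8 N on it) (contact force between needle_stand and anything else above 8 N).
It fails at once if the yellow multimeter is moved more than 30 mm (distance of multimeter from where it was at the start of the episode above 0.03 m).
It fails at once if the white bottle is moved more than 30 mm (distance of white_bottle from where it was at the start of the episode above 0.03 m).
It fails at once if the blue tape roll is moved more than 30 mm (distance of blue_tape from where it was at the start of the episode above 0.03 m).
It also fails if it takes over 56 s, if anything falls off the work surface, if the arm or the gripper's body presses on something with over 40 N, if the wrist force passes 120 N, or if a joint passes its speed limit or range.

## Robot

A 6-joint arm with a two-finger parallel gripper is mounted at the origin on a cart in front of the work surface, level with it; the furniture and walls round the work are solid. World frame = base frame: x ahead of the robot, y to its left, z up, the work surface at z = 0. Lengths are in mm, angles in rad, forces in N, time in s.
With the tool pointing down it reaches from about 325 to 850 mm from the base axis. Payload 15.5 kg.
Tool frame: the origin (TCP) lies between the finger pads; the fingertips stand 8 mm ahead of it and the grasp point (between the pads) lies 11 mm behind it; z points along the fingers, y is the line along which they close (so a half turn about z gives the same grasp; the last joint's range is limited). The gripper opens to 91 mm and grips with 3 to 60 N. Pads are 32 mm wide; open, the fingers measure 118 mm over their backs; the gripper's body (76 mm by 178 mm) begins 60 mm behind the grasp point.
Start: joints at [1.159, 0.494, 1.345, -0, 1.302, -0.096], TCP at [194.106, 594.095, 221.915] pointing down, gripper open.
Joint ranges: [-2.91, 2.91], [-0.82, 2.16], [0.22, 2.67], [-1.22, 4.37], [0.12, 2.79], [-3.08, 3.08]. Speed limits (rad/s): [1.89, 1.89, 2.57, 3.01, 3.01, 3.01].

## Interface

Orientations are given as a 3x3 rotation matrix whose columns are the frame's x, y, z axes.
In Python, from cell import * gives the robot as it stands. The module is installed in compiled form; this text tells all that it offers.
- The arm moves only by the shell command python3 -m pendant 'ROWS'. ROWS is JSON, a list of rows, each an object of numbers: "tx", "ty", "tz": the shift along the tool's x, y, z in mm; "ax", "ay", "az": the turn, a rotation vector about the tool's x, y, z in rad; "grip": the opening, from 0 (shut) to 1 (fully open). In form: [{"tx": .., "ty": .., "tz": .., "ax": .., "ay": .., "az": .., "grip": ..}, ...]. A call has 1 to 10 rows; each row is the pose to reach, as a shift and turn from the pose commanded when the call began, along the tool's axes at that moment; what a row does not reach only later rows make up. A row lasts 1/12 s, in which the tool goes at most 41.7 mm and 7.16 degrees, less where a joint would pass 70% of its speed; a pose out of reach is approached as far as the arm can. A call with a gripper value outside its range is refused whole. The fingers move at their own pace and stop on an object; the grip force is fixed at half the most. Time passes only in rows, so rows that repeat a pose let the fingers close. It gives the time, the measured TCP pose, the force, the opening and the grip force at its end, in the units of the state.
- sense(): the state, without advancing time (a new reading comes with each control period).
- read_camera(name): name is "scene" or "top" or "wrist"; returns the picture (420x560x3 uint8, red, green, blue); there is no depth.
- camera_params(name): a dict with "fx", "fy", "cx", "cy" (pixels), "extrinsics" (4x4, takes a point from world to camera coordinates); the wrist camera has in their place "T_tool_cam" (4x4, takes a point from camera to tool coordinates, whose origin is the TCP and whose axes are the flange's). Camera axes: x right, y down, z forward; pixel columns grow to the right and rows downward; lengths in mm; the calibration is good to about 2 mm. The wrist camera is an equidistant fisheye: a pixel r from the principal point sees the ray r / f radians off the axis. A picture is of the moment at which its call begins: read the wrist's pose just before it. camera_params takes no time and is no camera call.
- close_job(): hands the job in; it is judged then, once.
The state is a dict: "clock": time; "joint_pos": joint angles; "joint_vel": joint speeds; "joint_efforts": joint torques, N m; "tcp_pos": TCP position; "eef_rot": TCP orientation; "force": force on the tool from outside, world axes, zero at the start; "torque": the same for the moment, N m; "finger_gap": opening from 0.0 (shut) to 1.0 (fully open); "gripper_force": force on a finger pad.
Only numpy, scipy, OpenCV 4.12 (cv2) and the standard library are available. Lean on these libraries where they do the work, as an engineer would, in place of code of your own. Each camera call takes 0.05 s, during which the arm holds its last target. There are 200 camera calls.

## Working session

There is one attempt and no reset: what is moved stays moved. The work goes in short steps, Python scripts to look and compute and a shell command to move; the robot and the scene stay as the last step left them, time stands still between calls to the robot, and variables do not carry over. Pictures are saved under pics/ and viewed, at most 10 in all, crops included, and the job is handed in when it is done.

```bash
mkdir -p pics; cat > h.py <<'E'
from cell import *
import numpy as np, cv2
def snap(n,f):
    im=read_camera(n); cv2.imwrite('pics/'+f,im[:,:,::-1]); return im
def ray(n,u,v,st=None):
    p=camera_params(n)
    if n=='wrist':
        st=st or sense(); x=(u-p['cx'])/p['fx']; y=(v-p['cy'])/p['fy']; r=np.hypot(x,y)+1e-12
        d=np.array([np.sin(r)*x/r,np.sin(r)*y/r,np.cos(r)])
        T=np.array(p['T_tool_cam']); R=np.array(st['eef_rot'])
        return R@T[:3,3]+np.array(st['tcp_pos']), R@T[:3,:3]@d
    E=np.array(p['extrinsics']); d=np.array([(u-p['cx'])/p['fx'],(v-p['cy'])/p['fy'],1])
    return -E[:3,:3].T@E[:3,3], E[:3,:3].T@d
def onz(n,u,v,z,st=None):
    o,d=ray(n,u,v,st); return o+d*(z-o[2])/d[2]
def tri(a,b):
    (o,d),(p,e)=a,b; d=d/np.linalg.norm(d); e=e/np.linalg.norm(e)
    s=np.linalg.lstsq(np.c_[d,-e],p-o,rcond=None)[0]
    A,B=o+s[0]*d,p+s[1]*e; return (A+B)/2, np.linalg.norm(A-B)
def toolshift(dw,st=None):
    return np.array((st or sense())['eef_rot']).T@np.array(dw)
E
python3 - <<'E'
from h import *
s=sense(); print(np.round(s['eef_rot'],3).tolist(),s['tcp_pos'],s['clock'])
snap('scene','s0.png'); snap('top','t0.png'); snap('wrist','w0.png')
for n in('scene','top','wrist'): print(camera_params(n))
E
```

```text
[[-0.951, 0.311, -0.0], [0.311, 0.951, -0.001], [0.0, -0.001, -1.0]] [193.95481383 593.73726103 221.31467985] 0.0
{'fx': 431.8820504582413, 'fy': 431.8820504582413, 'cx': 283.9649424995048, 'cy': 215.53993912654755, 'extrinsics': array([[-5.71312330e-01, -8.20623412e-01, -1.33954161e-02,
         2.26137306e+02],
       [-4.94155550e-01,  3.56967394e-01, -7.92707116e-01,
         4.25031122e+02],
       [ 6.55295745e-01, -4.46263931e-01, -6.09455487e-01,
         4.94705493e+02],
       [ 0.00000000e+00,  0.00000000e+00,  0.00000000e+00,
         1.00000000e+00]])}
{'fx': 469.03297294569813, 'fy': 469.03297294569813, 'cx': 272.12760343674404, 'cy': 203.88425145146292, 'extrinsics': array([[ 2.62698920e-02, -9.99449969e-01,  2.02398794e-02,
        -1.52111663e+02],
       [-9.94612641e-01, -2.81630363e-02, -9.97624100e-02,
         5.74287042e+02],
       [ 1.00277554e-01, -1.75100921e-02, -9.94805413e-01,
         1.01008964e+03],
       [ 0.00000000e+00,  0.00000000e+00,  0.00000000e+00,
         1.00000000e+00]])}
{'fx': 325.19226210127806, 'fy': 325.19226210127806, 'cx': 281.0154846494665, 'cy': 210.82906480042257, 'T_tool_cam': array([[-3.97101825e-04, -9.59957502e-01, -2.80145383e-01,
         8.02748374e+01],
       [ 9.99999496e-01, -1.22785413e-04, -9.96742631e-04,
        -7.84628924e-01],
       [ 9.22432800e-04, -2.80145638e-01,  9.59957067e-01,
        -1.64797273e+02],
       [ 0.00000000e+00,  0.00000000e+00,  0.00000000e+00,
         1.00000000e+00]])}
```

View pics/s0.png

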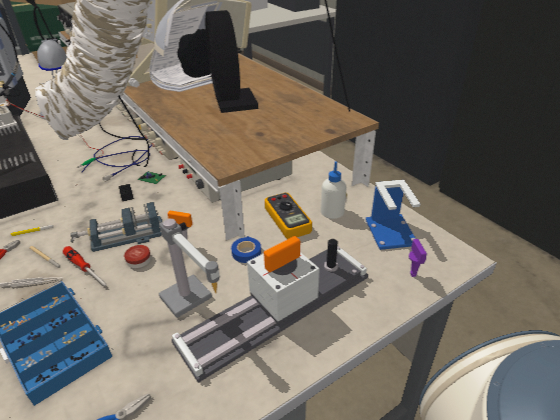

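View pics/t0.png

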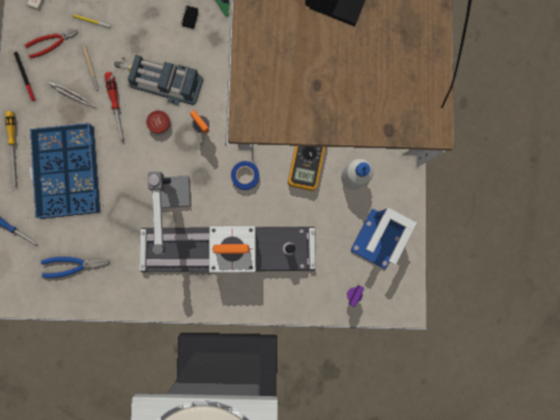

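The scene picture shows the orange plug on the housing at (282,253), the needle tip near (214,290), the handle at (333,248) and the blue fork at (395,200). In the top picture they are at plug (232,249), needle arm (157,215), handle (290,248) and fork (390,235). The purple plug and the small orange plug are the decoys. I'll measure and enlarge the fork and needle.

```bash
python3 - <<'E'
from h import *
s=cv2.imread('pics/s0.png'); t=cv2.imread('pics/t0.png')
def up(im,x,y,w,h): return cv2.resize(im[y:y+h,x:x+w],(400,300),interpolation=cv2.INTER_CUBIC)
c=np.vstack([np.hstack([up(s,350,160,100,75),up(t,340,195,100,75)]),np.hstack([up(s,160,230,100,75),up(t,130,205,120,90)])])
cv2.imwrite('pics/c0.png',c)
def orange(im,lo,hi):
    h=cv2.cvtColor(im,cv2.COLOR_BGR2HSV); m=cv2.inRange(h,(6,190,150),(15,255,255))
    n,l,st,ce=cv2.connectedComponentsWithStats(m)
    for i in range(1,n):
        if st[i,4]>40:
            p=np.argwhere(l==i)[:,::-1].astype(np.float32); print(st[i],ce[i].round(1),[np.round(q,1) for q in cv2.minAreaRect(p)])
orange(s,0,0);print();orange(t,0,0)
E
```

```text
[168 211  23  16 203] [180.1 217. ] [array([179.2, 218. ]), array([24. , 12.8]), np.float64(9.5)]
[264 236  36  36 784] [281.9 253.4] [array([282.1, 253.2]), array([20.7, 43.1]), np.float64(62.4)]

[191 112  16  18 100] [198.9 121.1] [array([198.5, 120.6]), array([21.2,  5. ]), np.float64(51.3)]
[214 245  34   8 248] [230.8 248.5] [array([230.5, 248.5]), array([ 7., 33.]), np.float64(90.0)]
```

View pics/c0.png

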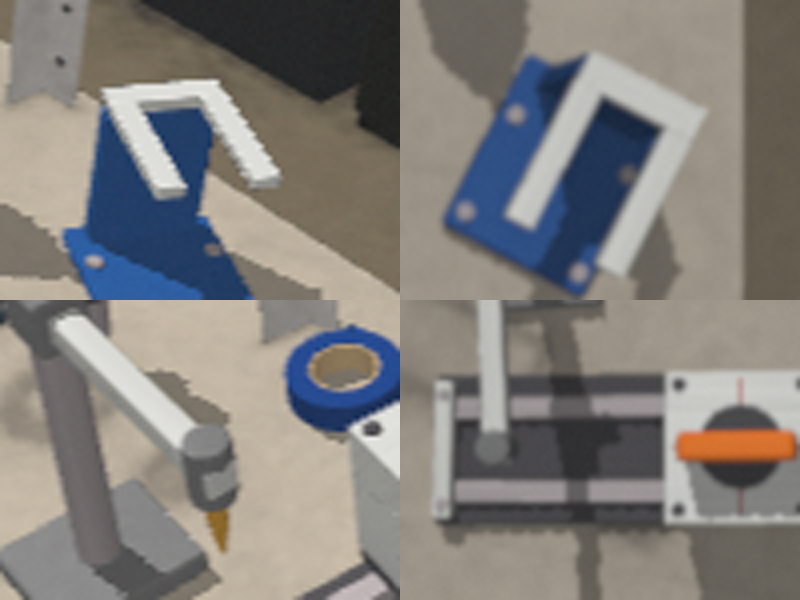

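The crop shows the fork mouth facing down-left in the top view, with inner corners at top pixels (373,252), (389.5,261), (391,219) and (406,227). The needle tip is at scene (215.5,293), and its head is at top (157.6,249).

```bash
python3 - <<'E'
from h import *
T=lambda s,t: tri(ray('scene',*s),ray('top',*t))
print('grip',T((281.9,253.4),(230.8,248.5)), onz('top',230.8,248.5,121), onz('scene',281.9,253.4,105))
for a,b in zip([(396.5,206),(411.75,205),(385.75,187.5),(400.75,186.75)],[(373,252),(389.5,261.25),(390.75,218.75),(406,227)]):
    print('fork',*T(a,b),onz('top',*b,110))
print('head',T((211.75,265.5),(157.6,249.1)))
print('tip z120',onz('scene',215.5,293,120))
print('handle top',T((333,241),(289.5,246.5)),onz('top',289.5,246.5,96))
print('wing ends',onz('top',214,248.5,121),onz('top',248,248.5,121))
print('bed ends',onz('top',141,249,10),onz('top',315,249,10))
s=sense();print(s['tcp_pos'],s['clock'],np.array(s['eef_rot'])[:,:2])
E
```

```text
grip (array([477.22142965, -54.84646372, 130.78305955]), np.float64(0.6963391706938968)) [477.04611451 -54.46640768 121.        ] [500.79273234 -70.19066446 105.        ]
fork [ 477.71995041 -342.98720228  108.85499757] 0.2769240467349315 [ 477.61773445 -342.81855787  110.        ]
fork [ 461.70206831 -375.37312098  107.18090199] 5.444403783800748 [ 459.7937474  -376.58623264  110.        ]
fork [ 546.54727674 -381.68698551  102.26470415] 1.391342130961694 [ 546.43948407 -379.06056802  110.        ]
fork [ 530.7837686  -413.62631062  100.25922436] 0.4551089525677161 [ 530.36739454 -410.47831581  110.        ]
head (array([472.18719646,  78.04843246, 180.77482494]), np.float64(0.22391881201333366))
tip z120 [472.30660224  79.1926081  120.        ]
handle top (array([ 483.11437274, -174.93348335,   94.46445267]), np.float64(4.019140298963993)) [ 484.41329001 -173.32529206   96.        ]
wing ends [476.16139965 -20.93909179 121.        ] [477.95321589 -88.8420875  121.        ]
bed ends [471.04003511 152.61686989  10.        ] [ 481.27603171 -235.60310648   10.        ]
[193.99750525 593.82087414 221.47577547] 0.15 [[-9.50542617e-01  3.10593916e-01]
 [ 3.10594148e-01  9.50542206e-01]
 [ 9.61844670e-05 -9.66720654e-04]]
```

View pics/w0.png

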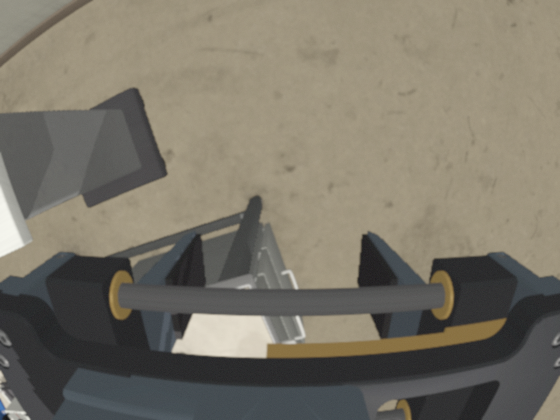

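The wrist picture shows only the bench beside the arm, nothing useful. The estimates so far, in world mm:
- **Plug axis:** about (477,-54.5).
- **Fork seat:** about (500,-375).
- **Needle tip:** about (472.3,79).

I'll move above the plug with tool y along the wing's thickness.

```bash
python3 -m pendant '[{"tx":0,"ty":0,"tz":-60},{"tx":0,"ty":0,"tz":-60},{"tx":-470,"ty":-528,"tz":-60,"az":1.229,"grip":1},{"tx":-470,"ty":-528,"tz":-60,"az":1.229,"grip":1},{"tx":-470,"ty":-528,"tz":-60,"az":1.229,"grip":1},{"tx":-470,"ty":-528,"tz":-60,"az":1.229,"grip":1},{"tx":-470,"ty":-528,"tz":-60,"az":1.229,"grip":1},{"tx":-470,"ty":-528,"tz":-60,"az":1.229,"grip":1},{"tx":-470,"ty":-528,"tz":-60,"az":1.229,"grip":1},{"tx":-470,"ty":-528,"tz":-60,"az":1.229,"grip":1}]'
cat > go.py <<'E'
import sys
from h import *
from scipy.spatial.transform import Rotation as Ro
# target: x y z toolYaw(angle of tool y axis) -> shift and turn
x,y,z,a=map(float,sys.argv[1:]); s=sense(); R=np.array(s['eef_rot'])
G=np.array([[-np.sin(a),np.cos(a),0],[np.cos(a),np.sin(a),0],[0,0,-1]])
G=np.c_[[np.sin(-a),np.cos(a),0],[np.cos(a),np.sin(a),0],[0,0,-1]]
print('shift',np.round(R.T@(np.array([x,y,z])-s['tcp_pos']),1),'turn',Ro.from_matrix(R.T@G).as_rotvec().round(3),'t',s['clock'],'F',np.round(s['force'],1))
E
python3 go.py 477 -54.5 280 0.026
```

```text
shift [-470.4 -528.4  -58.1] turn [-1.000e-03  1.000e-03  1.229e+00] t 0.15 F [-0.3 -0.2 -0.4]validation failed for argument at $[0]...
```

```bash
python3 -m pendant '[{"tx":0,"ty":0,"tz":-60,"ax":0,"ay":0,"az":0,"grip":1},{"tx":-470,"ty":-528,"tz":-60,"ax":0,"ay":0,"az":1.229,"grip":1},{"tx":-470,"ty":-528,"tz":-60,"ax":0,"ay":0,"az":1.229,"grip":1},{"tx":-470,"ty":-528,"tz":-60,"ax":0,"ay":0,"az":1.229,"grip":1},{"tx":-470,"ty":-528,"tz":-60,"ax":0,"ay":0,"az":1.229,"grip":1},{"tx":-470,"ty":-528,"tz":-60,"ax":0,"ay":0,"az":1.229,"grip":1},{"tx":-470,"ty":-528,"tz":-60,"ax":0,"ay":0,"az":1.229,"grip":1},{"tx":-470,"ty":-528,"tz":-60,"ax":0,"ay":0,"az":1.229,"grip":1},{"tx":-470,"ty":-528,"tz":-60,"ax":0,"ay":0,"az":1.229,"grip":1},{"tx":-470,"ty":-528,"tz":-60,"ax":0,"ay":0,"az":1.229,"grip":1}]'
python3 go.py 477 -54.5 280 0.026
```

```text
clock: 0.98
tcp_pos: [344.2, 248.7, 273.4]
eef_rot: [[-0.124, 0.992, 0.0], [0.992, 0.124, 0.0], [0.0, 0.0, -1.0]]
force: [0.8, 0.9, 0.0]
finger_gap: 0.996
gripper_force: 0.0
shift [-317.3   94.2   -6.6] turn [ 0.    -0.     0.098] t 0.9833 F [0.8 0.9 0. ]
```

```bash
python3 -m pendant '[{"tx":-317,"ty":94,"tz":-7,"ax":0,"ay":0,"az":0.098,"grip":1},{"tx":-317,"ty":94,"tz":-7,"ax":0,"ay":0,"az":0.098,"grip":1},{"tx":-317,"ty":94,"tz":-7,"ax":0,"ay":0,"az":0.098,"grip":1},{"tx":-317,"ty":94,"tz":-7,"ax":0,"ay":0,"az":0.098,"grip":1},{"tx":-317,"ty":94,"tz":-7,"ax":0,"ay":0,"az":0.098,"grip":1},{"tx":-317,"ty":94,"tz":-7,"ax":0,"ay":0,"az":0.098,"grip":1},{"tx":-317,"ty":94,"tz":-7,"ax":0,"ay":0,"az":0.098,"grip":1},{"tx":-317,"ty":94,"tz":-7,"ax":0,"ay":0,"az":0.098,"grip":1},{"tx":-317,"ty":94,"tz":-7,"ax":0,"ay":0,"az":0.098,"grip":1},{"tx":-317,"ty":94,"tz":-7,"ax":0,"ay":0,"az":0.098,"grip":1}]'
python3 go.py 477 -54.5 124 0.026
python3 - <<'E'
from h import *
s=sense();im=snap('wrist','w1.png')
h=cv2.cvtColor(im,cv2.COLOR_RGB2HSV);m=cv2.inRange(h,(6,190,120),(15,255,255))
n,l,st,ce=cv2.connectedComponentsWithStats(m)
for i in range(1,n):
  if st[i,4]>100:
    p=np.argwhere(l==i)[:,::-1].astype(np.float32); r=cv2.minAreaRect(p); print(st[i],ce[i],r, onz('wrist',*ce[i],151,s))
    b=np.array([onz('wrist',*q,151,s) for q in cv2.boxPoints(r)]); print(b.round(1))
E
```

```text
clock: 1.82
tcp_pos: [478.7, -53.3, 279.9]
eef_rot: [[-0.029, 1.0, -0.001], [1.0, 0.029, 0.0], [0.0, -0.001, -1.0]]
force: [-0.2, 1.3, 0.1]
finger_gap: 0.998
gripper_force: 0.0
shift [ -1.2  -1.7 155.9] turn [-0.001 -0.     0.003] t 1.8167 F [-0.2  1.3  0.1]
[473 125  25  25 127] [484.22834646 136.38582677] ((485.0278015136719, 135.28366088867188), (11.397895812988281, 30.76160430908203), 36.38434982299805) [684.3303692   25.31677338 151.        ]
[[668.5  15.4 151. ]
 [689.7  43.7 151. ]
 [703.1  38.4 151. ]
 [681.3   9.6 151. ]]
```

View pics/w1.png

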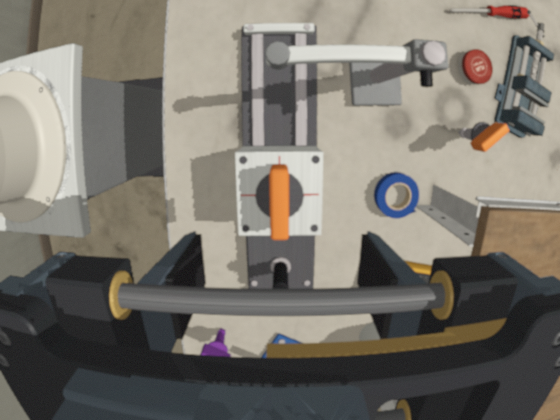

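The wrist picture shows the plug wing at columns 270–289, rows 165–240, and the needle head at (278,52). My colour mask missed the wing, so I'll widen it.

```bash
python3 - <<'E'
from h import *
s=sense();im=cv2.imread('pics/w1.png')
h=cv2.cvtColor(im,cv2.COLOR_BGR2HSV);print(h[185,280],h[225,280],h[238,280])
m=cv2.inRange(h,(5,150,120),(20,255,255)); m[:140]=0;m[250:]=0;m[:,:255]=0;m[:,310:]=0
for r in range(165,246,5):
  c=np.where(m[r])[0]; print(r,c.min() if len(c) else 0,c.max() if len(c) else 0,h[r,280], onz('wrist',(c.min()+c.max())/2,r,151,s).round(1) if len(c) else '')
print('bore/flange line rows: red ends',[onz('wrist',*q,104,s).round(1) for q in [(250,195),(318,195),(236,151),(320,151),(322,235),(238,235)]])
print('needle head z181', onz('wrist',278,52,181,s))
E
```

```text
[ 14 175 229] [ 14 176 227] [ 13 176 213]
165 274 283 [ 11 167 154] [473.4 -15.7 151. ]
170 271 286 [ 13 177 213] [473.5 -20.3 151. ]
175 269 288 [ 14 175 229] [473.6 -24.9 151. ]
180 269 288 [ 14 174 228] [473.8 -29.6 151. ]
185 270 288 [ 14 175 229] [474.4 -34.3 151. ]
190 269 288 [ 14 177 228] [474. -39. 151.]
195 270 288 [ 14 175 229] [474.6 -43.8 151. ]
200 270 288 [ 14 175 229] [474.8 -48.6 151. ]
205 270 288 [ 14 176 228] [474.9 -53.4 151. ]
210 270 288 [ 14 175 227] [475.  -58.3 151. ]
215 270 288 [ 14 174 228] [475.2 -63.2 151. ]
220 271 287 [ 14 176 227] [475.3 -68.1 151. ]
225 271 287 [ 14 176 227] [475.5 -73.1 151. ]
230 272 287 [ 14 176 227] [476.1 -78.2 151. ]
235 272 287 [ 14 176 227] [476.2 -83.3 151. ]
240 0 0 [  9 109 145] 
245 0 0 [ 0  3 94] 
bore/flange line rows: red ends [array([443.3, -55.9, 104. ]), array([516.8, -53.7, 104. ]), array([428. ,  -8.5, 104. ]), array([516.4,  -6. , 104. ]), array([524.2, -99.6, 104. ]), array([ 429.9, -102.5,  104. ])]
needle head z181 [470.37386463  81.27062569 181.        ]
```

```bash
python3 -m pendant '[{"tx":0,"ty":-2.7,"tz":40,"ax":0,"ay":0,"az":0,"grip":1},{"tx":0,"ty":-2.7,"tz":80,"ax":0,"ay":0,"az":0,"grip":1},{"tx":0,"ty":-2.7,"tz":115,"ax":0,"ay":0,"az":0,"grip":1},{"tx":0,"ty":-2.7,"tz":140,"ax":0,"ay":0,"az":0,"grip":1},{"tx":0,"ty":-2.7,"tz":156,"ax":0,"ay":0,"az":0,"grip":1},{"tx":0,"ty":-2.7,"tz":156,"ax":0,"ay":0,"az":0,"grip":1},{"tx":0,"ty":-2.7,"tz":156,"ax":0,"ay":0,"az":0,"grip":0},{"tx":0,"ty":-2.7,"tz":156,"ax":0,"ay":0,"az":0,"grip":0},{"tx":0,"ty":-2.7,"tz":156,"ax":0,"ay":0,"az":0,"grip":0},{"tx":0,"ty":-2.7,"tz":156,"ax":0,"ay":0,"az":0,"grip":0}]'
python3 -m pendant '[{"tx":0,"ty":0,"tz":0,"ax":0,"ay":0,"az":0,"grip":0},{"tx":0,"ty":0,"tz":0,"ax":0,"ay":0,"az":0,"grip":0},{"tx":0,"ty":0,"tz":0,"ax":0,"ay":0,"az":0,"grip":0},{"tx":0,"ty":0,"tz":0,"ax":0,"ay":0,"az":0,"grip":0},{"tx":0,"ty":0,"tz":0,"ax":0,"ay":0,"az":0,"grip":0}]'
```

```text
clock: 2.7
tcp_pos: [476.3, -51.7, 125.5]
eef_rot: [[-0.032, 0.999, 0.002], [0.999, 0.032, -0.0], [-0.001, 0.002, -1.0]]
force: [-0.2, -0.4, -0.1]
finger_gap: 0.738
gripper_force: 0.0
clock: 3.12
tcp_pos: [475.7, -51.7, 124.4]
eef_rot: [[-0.032, 0.999, 0.0], [0.999, 0.032, -0.0], [-0.0, 0.0, -1.0]]
force: [-0.3, -0.6, -0.3]
finger_gap: 0.377
gripper_force: 0.0
```

```bash
python3 -m pendant '[{"tx":0,"ty":0,"tz":0,"ax":0,"ay":0,"az":0,"grip":0},{"tx":0,"ty":0,"tz":0,"ax":0,"ay":0,"az":0,"grip":0},{"tx":0,"ty":0,"tz":0,"ax":0,"ay":0,"az":0,"grip":0},{"tx":0,"ty":0,"tz":0,"ax":0,"ay":0,"az":0,"grip":0},{"tx":0,"ty":0,"tz":0,"ax":0,"ay":0,"az":0,"grip":0},{"tx":0,"ty":0,"tz":0,"ax":0,"ay":0,"az":0,"grip":0}]'

```

```text
clock: 3.62
tcp_pos: [475.8, -51.8, 124.3]
eef_rot: [[-0.032, 0.999, 0.0], [0.999, 0.032, -0.0], [-0.0, 0.0, -1.0]]
force: [2.0, 0.2, -1.5]
finger_gap: 0.195
gripper_force: 30.0
```

```bash
python3 -m pendant '[{"tx":0,"ty":0,"tz":0,"ax":0,"ay":0,"az":-0.07,"grip":0},{"tx":0,"ty":0,"tz":0,"ax":0,"ay":0,"az":-0.14,"grip":0},{"tx":0,"ty":0,"tz":0,"ax":0,"ay":0,"az":-0.21,"grip":0},{"tx":0,"ty":0,"tz":0,"ax":0,"ay":0,"az":-0.28,"grip":0},{"tx":0,"ty":0,"tz":0,"ax":0,"ay":0,"az":-0.35,"grip":0},{"tx":0,"ty":0,"tz":0,"ax":0,"ay":0,"az":-0.42,"grip":0},{"tx":0,"ty":0,"tz":0,"ax":0,"ay":0,"az":-0.49,"grip":0},{"tx":0,"ty":0,"tz":0,"ax":0,"ay":0,"az":-0.56,"grip":0},{"tx":0,"ty":0,"tz":0,"ax":0,"ay":0,"az":-0.62,"grip":0},{"tx":0,"ty":0,"tz":0,"ax":0,"ay":0,"az":-0.64,"grip":0}]'
python3 -m pendant '[{"tx":0,"ty":0,"tz":0,"ax":0,"ay":0,"az":0,"grip":0},{"tx":0,"ty":0,"tz":0,"ax":0,"ay":0,"az":0,"grip":0},{"tx":0,"ty":0,"tz":0,"ax":0,"ay":0,"az":0,"grip":0},{"tx":0,"ty":0,"tz":-3,"ax":0,"ay":0,"az":0,"grip":0},{"tx":0,"ty":0,"tz":-6,"ax":0,"ay":0,"az":0,"grip":0},{"tx":0,"ty":0,"tz":-6,"ax":0,"ay":0,"az":0,"grip":0}]'
python3 -c "
from h import *
s=sense();print(s['torque'],s['joint_pos'])"
```

```text
clock: 4.45
tcp_pos: [475.2, -52.0, 124.3]
eef_rot: [[-0.625, 0.781, -0.001], [0.781, 0.625, -0.0], [0.0, -0.001, -1.0]]
force: [-3.2, -4.2, 3.1]
finger_gap: 0.202
gripper_force: 30.0
clock: 4.95
tcp_pos: [475.3, -51.7, 130.6]
eef_rot: [[-0.622, 0.783, -0.001], [0.783, 0.622, -0.0], [0.0, -0.001, -1.0]]
force: [-4.3, -2.7, 2.3]
finger_gap: 0.2
gripper_force: 30.0
[-0.97243199  1.00136299 -0.07530703] [-2.33187210e-01  4.15731626e-01  1.80832486e+00 -2.31288619e-04
  9.18196623e-01 -9.04346527e-01]
```

```bash
python3 -m pendant '[{"tx":0,"ty":0,"tz":-12,"ax":0,"ay":0,"az":0,"grip":0},{"tx":0,"ty":0,"tz":-24,"ax":0,"ay":0,"az":0,"grip":0},{"tx":0,"ty":0,"tz":-36,"ax":0,"ay":0,"az":0,"grip":0},{"tx":0,"ty":0,"tz":-50,"ax":0,"ay":0,"az":0,"grip":0},{"tx":0,"ty":0,"tz":-64,"ax":0,"ay":0,"az":0,"grip":0},{"tx":0,"ty":0,"tz":-78,"ax":0,"ay":0,"az":0,"grip":0},{"tx":0,"ty":0,"tz":-92,"ax":0,"ay":0,"az":0,"grip":0},{"tx":0,"ty":0,"tz":-105,"ax":0,"ay":0,"az":0,"grip":0},{"tx":0,"ty":0,"tz":-105,"ax":0,"ay":0,"az":0,"grip":0}]'
python3 - <<'E'
from h import *
a=snap('scene','s1.png'); b=snap('top','t1.png')
A=cv2.resize(cv2.imread('pics/s1.png')[150:350,200:450],(500,400)); B=cv2.resize(cv2.imread('pics/t1.png')[130:330,180:330],(300,400))
cv2.imwrite('pics/c1.png',np.hstack([A,B]))
E
python3 go.py 500 -375.4 235 0.675
```

```text
clock: 5.7
tcp_pos: [476.9, -51.6, 237.6]
eef_rot: [[-0.622, 0.783, 0.004], [0.783, 0.622, -0.0], [-0.003, 0.003, -1.0]]
force: [1.0, -0.1, -1.3]
finger_gap: 0.193
gripper_force: 30.0
shift [-268.5 -182.7    0.3] turn [ 0.001  0.001 -0.003] t 5.8 F [-0.5 -0.4 -3.4]
```

View pics/c1.png

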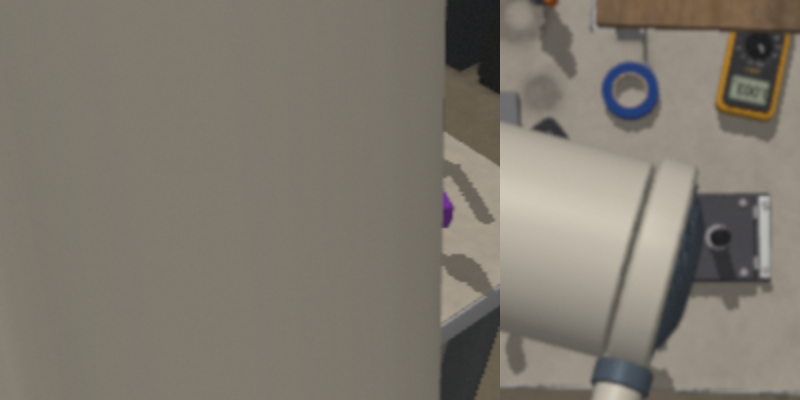

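The arm hides the housing in both fixed views, but the vertical force of -3.4 N matches the plug's weight. Next I go above the fork.

```bash
python3 -m pendant '[{"tx":-20,"ty":-14,"tz":0,"ax":0,"ay":0,"az":0,"grip":0},{"tx":-50,"ty":-35,"tz":0,"ax":0,"ay":0,"az":0,"grip":0},{"tx":-80,"ty":-55,"tz":0,"ax":0,"ay":0,"az":0,"grip":0},{"tx":-110,"ty":-75,"tz":0,"ax":0,"ay":0,"az":0,"grip":0},{"tx":-140,"ty":-95,"tz":0,"ax":0,"ay":0,"az":0,"grip":0},{"tx":-170,"ty":-115,"tz":0,"ax":0,"ay":0,"az":0,"grip":0},{"tx":-200,"ty":-137,"tz":0,"ax":0,"ay":0,"az":0,"grip":0},{"tx":-230,"ty":-158,"tz":0,"ax":0,"ay":0,"az":0,"grip":0},{"tx":-255,"ty":-174,"tz":0,"ax":0,"ay":0,"az":0,"grip":0},{"tx":-268,"ty":-183,"tz":0,"ax":0,"ay":0,"az":0,"grip":0}]'
python3 -m pendant '[{"tx":0,"ty":0,"tz":0,"ax":0,"ay":0,"az":0,"grip":0},{"tx":0,"ty":0,"tz":0,"ax":0,"ay":0,"az":0,"grip":0},{"tx":0,"ty":0,"tz":0,"ax":0,"ay":0,"az":0,"grip":0}]'
python3 - <<'E'
from h import *
import json
s=sense();snap('wrist','w2.png'); json.dump({k:np.array(s[k]).tolist() for k in('tcp_pos','eef_rot')},open('w2.json','w'))
snap('scene','s2.png'); snap('top','t2.png')
W=cv2.resize(cv2.imread('pics/w2.png')[120:400,140:420],(560,560)); A=cv2.resize(cv2.imread('pics/s2.png')[120:260,340:460],(240,280)); B=cv2.resize(cv2.imread('pics/t2.png')[170:310,320:440],(240,280))
cv2.imwrite('pics/c2.png',np.hstack([W,np.vstack([A,B])]))
E
python3 go.py 500 -375.4 235 0.675
```

```text
clock: 6.63
tcp_pos: [498.9, -378.6, 233.6]
eef_rot: [[-0.621, 0.784, -0.001], [0.784, 0.621, 0.0], [0.001, -0.0, -1.0]]
force: [-0.5, 0.1, -2.3]
finger_gap: 0.19
gripper_force: 30.0
clock: 6.88
tcp_pos: [499.0, -374.4, 234.3]
eef_rot: [[-0.623, 0.783, -0.001], [0.783, 0.623, 0.001], [0.002, 0.0, -1.0]]
force: [-0.4, -0.4, -2.4]
finger_gap: 0.194
gripper_force: 30.0
shift [-1.3 -0.2  0.1] turn [ 0.    -0.001 -0.002] t 7.0333 F [ 0.6 -0.4 -2. ]
```

View pics/c2.png

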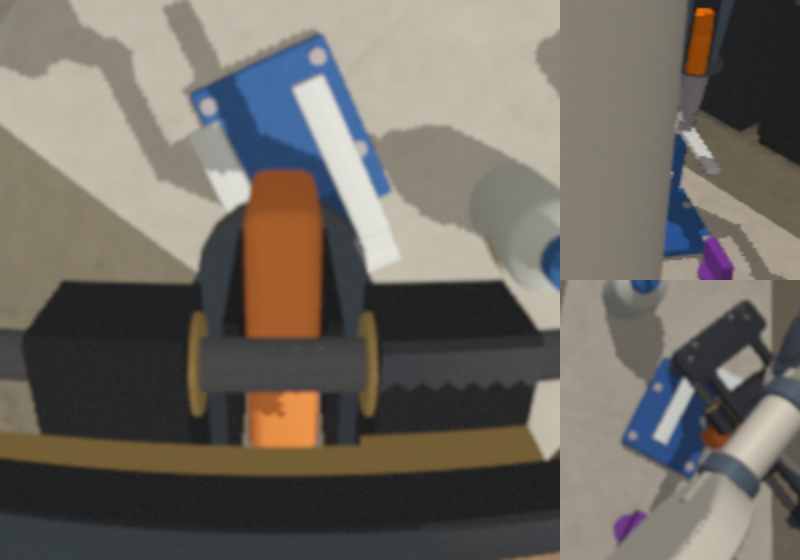

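In the wrist crop the flange is centred near px (282,260). The inner mouth corners of the prongs are near px (250,181) and (286.5,164), and the right prong's inner edge runs to px (326,256). Next I'll work out the world positions of these points.

```bash
python3 - <<'E'
from h import *
import json
s=json.load(open('w2.json')); R=np.array(s['eef_rot'])
W=lambda u,v,z: onz('wrist',140+u/2,120+v/2,z,s)
ml,mr,re=W(220,122,110),W(293,88,110),W(372,268,110); ol,om=W(325,73,110),W(398,258,110)
print(ml,mr,re,ol,om); d=(re-mr)/np.linalg.norm(re-mr); d2=(om-ol)/np.linalg.norm(om-ol); print('dir',d,d2,np.linalg.norm(ml-mr))
print('seat',(ml+mr)/2+35*d)
zt=s['tcp_pos'][2]+11-105+81
# flange circle: edge points in crop
P=np.array([W(u,v,zt)[:2] for u,v in[(199,280),(369,280),(240,207),(330,207),(205,245),(364,245)]])
A=np.c_[2*P,np.ones(len(P))]; c=np.linalg.lstsq(A,(P**2).sum(1),rcond=None)[0]; print('flange',c[:2],np.sqrt(c[2]+c[:2]@c[:2]),'in tool',R.T@np.array([*(c[:2]-s['tcp_pos'][:2]),0]))
c2=W(284,280,zt); print(c2)
E
```

```text
[ 461.19424008 -374.33383828  110.        ] [ 477.44378145 -341.66557052  110.        ] [ 562.40388398 -385.90494772  110.        ] [ 484.35069734 -327.42928502  110.        ] [ 569.06276098 -374.04344068  110.        ]
dir [ 0.88695974 -0.46184674  0.        ] [ 0.87611754 -0.48209756  0.        ] 36.486481240495074
seat [ 500.36260178 -374.16434041  110.        ]
flange [ 499.75551213 -376.49144325] 25.695149752516656 in tool [-2.10125281 -0.70047539 -0.00384769]
[ 500.27405574 -377.29660607  221.28704774]
```

```bash
python3 -m pendant '[{"tx":0.9,"ty":1.3,"tz":0,"ax":0,"ay":0,"az":0,"grip":0},{"tx":0.9,"ty":1.3,"tz":12,"ax":0,"ay":0,"az":0,"grip":0},{"tx":0.9,"ty":1.3,"tz":26,"ax":0,"ay":0,"az":0,"grip":0},{"tx":0.9,"ty":1.3,"tz":40,"ax":0,"ay":0,"az":0,"grip":0},{"tx":0.9,"ty":1.3,"tz":54,"ax":0,"ay":0,"az":0,"grip":0},{"tx":0.9,"ty":1.3,"tz":68,"ax":0,"ay":0,"az":0,"grip":0},{"tx":0.9,"ty":1.3,"tz":80,"ax":0,"ay":0,"az":0,"grip":0},{"tx":0.9,"ty":1.3,"tz":90,"ax":0,"ay":0,"az":0,"grip":0},{"tx":0.9,"ty":1.3,"tz":98,"ax":0,"ay":0,"az":0,"grip":0},{"tx":0.9,"ty":1.3,"tz":100,"ax":0,"ay":0,"az":0,"grip":0}]'
python3 -m pendant '[{"tx":0,"ty":0,"tz":0,"ax":0,"ay":0,"az":0,"grip":0},{"tx":0,"ty":0,"tz":1,"ax":0,"ay":0,"az":0,"grip":0},{"tx":0,"ty":0,"tz":2,"ax":0,"ay":0,"az":0,"grip":0},{"tx":0,"ty":0,"tz":3,"ax":0,"ay":0,"az":0,"grip":0},{"tx":0,"ty":0,"tz":3,"ax":0,"ay":0,"az":0,"grip":0}]'
python3 - <<'E'
from h import *
snap('top','t3.png');snap('scene','s3.png');snap('wrist','w3.png')
E
```

```text
clock: 7.87
tcp_pos: [499.5, -373.2, 134.1]
eef_rot: [[-0.623, 0.782, -0.001], [0.782, 0.623, 0.001], [0.001, -0.0, -1.0]]
force: [-0.3, 0.2, -3.2]
finger_gap: 0.192
gripper_force: 30.0
clock: 8.28
tcp_pos: [499.8, -373.9, 132.5]
eef_rot: [[-0.623, 0.783, 0.0], [0.783, 0.623, -0.0], [-0.0, 0.0, -1.0]]
force: [0.3, 0.4, -3.1]
finger_gap: 0.196
gripper_force: 30.0
```

```bash
python3 -m pendant '[{"tx":0,"ty":0,"tz":1,"ax":0,"ay":0,"az":0,"grip":0},{"tx":0,"ty":0,"tz":2,"ax":0,"ay":0,"az":0,"grip":0},{"tx":0,"ty":0,"tz":2,"ax":0,"ay":0,"az":0,"grip":0}]'
python3 -m pendant '[{"tx":0,"ty":0,"tz":0,"ax":0,"ay":0,"az":0,"grip":0.3},{"tx":0,"ty":0,"tz":0,"ax":0,"ay":0,"az":0,"grip":0.6},{"tx":0,"ty":0,"tz":0,"ax":0,"ay":0,"az":0,"grip":0.6},{"tx":0,"ty":0,"tz":0,"ax":0,"ay":0,"az":0,"grip":0.6},{"tx":0,"ty":0,"tz":0,"ax":0,"ay":0,"az":0,"grip":0.6},{"tx":0,"ty":0,"tz":0,"ax":0,"ay":0,"az":0,"grip":0.6},{"tx":0,"ty":0,"tz":-8,"ax":0,"ay":0,"az":0,"grip":0.6},{"tx":0,"ty":0,"tz":-20,"ax":0,"ay":0,"az":0,"grip":0.6},{"tx":0,"ty":0,"tz":-50,"ax":0,"ay":0,"az":0,"grip":0.6},{"tx":0,"ty":0,"tz":-85,"ax":0,"ay":0,"az":0,"grip":0.6}]'
python3 go.py 483 -195 240 0.03
```

```text
clock: 8.68
tcp_pos: [499.8, -373.9, 130.3]
eef_rot: [[-0.623, 0.783, 0.0], [0.783, 0.623, -0.0], [-0.0, 0.0, -1.0]]
force: [1.1, 0.8, -2.2]
finger_gap: 0.195
gripper_force: 30.0
clock: 9.52
tcp_pos: [498.9, -373.1, 215.3]
eef_rot: [[-0.623, 0.783, -0.003], [0.783, 0.623, 0.002], [0.003, -0.001, -1.0]]
force: [0.4, -0.7, 0.6]
finger_gap: 0.599
gripper_force: 0.0
shift [149.3  98.4 -24.3] turn [-0.002 -0.003  0.642] t 9.5167 F [ 0.4 -0.7  0.6]
```

```bash
python3 -m pendant '[{"tx":35,"ty":23,"tz":-10,"ax":0,"ay":0,"az":0.1,"grip":0.6},{"tx":65,"ty":43,"tz":-20,"ax":0,"ay":0,"az":0.22,"grip":0.7},{"tx":95,"ty":63,"tz":-24,"ax":0,"ay":0,"az":0.34,"grip":0.8},{"tx":125,"ty":83,"tz":-24,"ax":0,"ay":0,"az":0.46,"grip":0.8},{"tx":149,"ty":98,"tz":-24,"ax":0,"ay":0,"az":0.58,"grip":0.8},{"tx":149,"ty":98,"tz":-24,"ax":0,"ay":0,"az":0.642,"grip":0.8},{"tx":149,"ty":98,"tz":-24,"ax":0,"ay":0,"az":0.642,"grip":0.8},{"tx":149,"ty":98,"tz":-24,"ax":0,"ay":0,"az":0.642,"grip":0.8},{"tx":149,"ty":98,"tz":-24,"ax":0,"ay":0,"az":0.642,"grip":0.8}]'
python3 - <<'E'
from h import *
import json
s=sense();snap('wrist','w4.png'); json.dump({k:np.array(s[k]).tolist() for k in('tcp_pos','eef_rot')},open('w4.json','w'))
snap('scene','s4.png'); snap('top','t4.png')
W=cv2.resize(cv2.imread('pics/w4.png')[0:300,160:400],(480,600)); A=cv2.resize(cv2.imread('pics/s4.png')[140:290,340:460],(240,300)); B=cv2.resize(cv2.imread('pics/t4.png')[170:320,320:440],(240,300))
cv2.imwrite('pics/c4.png',np.hstack([W,np.vstack([A,B])]))
E
```

```text
clock: 10.27
tcp_pos: [483.9, -197.0, 239.6]
eef_rot: [[-0.032, 0.999, 0.0], [0.999, 0.032, -0.0], [-0.0, 0.0, -1.0]]
force: [-1.0, -0.7, -0.3]
finger_gap: 0.8
gripper_force: 0.0
```

View pics/c4.png

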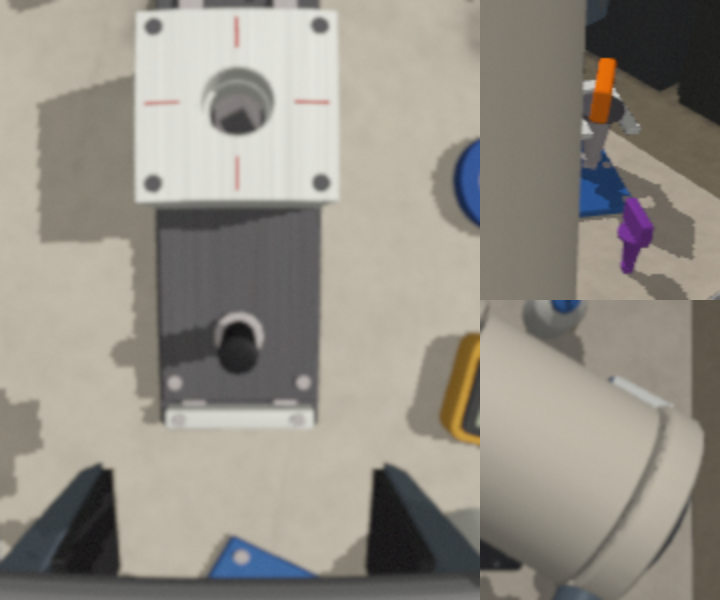

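The picture shows the plug hanging in the fork, the bore mouth at wrist px (278.5,50.5) and the handle top at px (279.5,176).

```bash
python3 - <<'E'
from h import *
import json
s=json.load(open('w4.json'))
print('bore',onz('wrist',278.5,50.5,104,s),'handle',onz('wrist',279.5,174,96,s),[onz('wrist',160+u/2,v/2,104,s).round(1) for u,v in[(237,32),(237,172),(162,102),(312,102)]])
E
python3 go.py 480 -174 67 0.03
```

```text
bore [475.98561405 -54.83900273 104.        ] handle [ 480.52200388 -171.64390626   96.        ] [array([474.9, -20.7, 104. ]), array([477.1, -88.4, 104. ]), array([441.8, -55.7, 104. ]), array([510.1, -53.7, 104. ])]
shift [ 23.1  -3.  172.3] turn [-0.  0.  0.] t 10.4167 F [ 0.2 -0.5 -0. ]
```

```bash
python3 -m pendant '[{"tx":23,"ty":-3.5,"tz":20,"ax":0,"ay":0,"az":0,"grip":0.8},{"tx":23,"ty":-3.5,"tz":55,"ax":0,"ay":0,"az":0,"grip":0.8},{"tx":23,"ty":-3.5,"tz":90,"ax":0,"ay":0,"az":0,"grip":0.8},{"tx":23,"ty":-3.5,"tz":120,"ax":0,"ay":0,"az":0,"grip":0.8},{"tx":23,"ty":-3.5,"tz":145,"ax":0,"ay":0,"az":0,"grip":0.8},{"tx":23,"ty":-3.5,"tz":163,"ax":0,"ay":0,"az":0,"grip":0.8},{"tx":23,"ty":-3.5,"tz":172,"ax":0,"ay":0,"az":0,"grip":0.6},{"tx":23,"ty":-3.5,"tz":172,"ax":0,"ay":0,"az":0,"grip":0.4},{"tx":23,"ty":-3.5,"tz":172,"ax":0,"ay":0,"az":0,"grip":0},{"tx":23,"ty":-3.5,"tz":172,"ax":0,"ay":0,"az":0,"grip":0}]'
python3 -m pendant '[{"tx":0,"ty":0,"tz":0,"ax":0,"ay":0,"az":0,"grip":0},{"tx":0,"ty":0,"tz":0,"ax":0,"ay":0,"az":0,"grip":0},{"tx":0,"ty":0,"tz":0,"ax":0,"ay":0,"az":0,"grip":0},{"tx":0,"ty":0,"tz":0,"ax":0,"ay":0,"az":0,"grip":0},{"tx":0,"ty":0,"tz":0,"ax":0,"ay":0,"az":0,"grip":0},{"tx":0,"ty":0,"tz":0,"ax":0,"ay":0,"az":0,"grip":0},{"tx":0,"ty":0,"tz":0,"ax":0,"ay":0,"az":0,"grip":0},{"tx":0,"ty":0,"tz":0,"ax":0,"ay":0,"az":0,"grip":0}]'
```

```text
clock: 11.25
tcp_pos: [480.2, -173.8, 68.4]
eef_rot: [[-0.03, 1.0, 0.001], [1.0, 0.03, -0.001], [-0.001, 0.001, -1.0]]
force: [-0.1, 0.1, 0.4]
finger_gap: 0.545
gripper_force: 0.0
clock: 11.92
tcp_pos: [480.9, -173.7, 67.8]
eef_rot: [[-0.03, 1.0, 0.003], [1.0, 0.03, -0.001], [-0.001, 0.003, -1.0]]
force: [7.1, 1.1, -0.6]
finger_gap: 0.214
gripper_force: 30.0
```

```bash
python3 -m pendant '[{"tx":5,"ty":0.5,"tz":0,"ax":0,"ay":0,"az":0,"grip":0},{"tx":18,"ty":0.5,"tz":0,"ax":0,"ay":0,"az":0,"grip":0},{"tx":33,"ty":0.5,"tz":0,"ax":0,"ay":0,"az":0,"grip":0},{"tx":48,"ty":0.5,"tz":0,"ax":0,"ay":0,"az":0,"grip":0},{"tx":63,"ty":0.5,"tz":0,"ax":0,"ay":0,"az":0,"grip":0},{"tx":78,"ty":0.5,"tz":0,"ax":0,"ay":0,"az":0,"grip":0},{"tx":93,"ty":0.5,"tz":0,"ax":0,"ay":0,"az":0,"grip":0},{"tx":108,"ty":0.5,"tz":0,"ax":0,"ay":0,"az":0,"grip":0},{"tx":120,"ty":0.5,"tz":0,"ax":0,"ay":0,"az":0,"grip":0},{"tx":128,"ty":0.5,"tz":0,"ax":0,"ay":0,"az":0,"grip":0}]'
python3 -m pendant '[{"tx":4,"ty":0,"tz":0,"ax":0,"ay":0,"az":0,"grip":0},{"tx":5,"ty":0,"tz":0,"ax":0,"ay":0,"az":0,"grip":0},{"tx":5,"ty":0,"tz":0,"ax":0,"ay":0,"az":0,"grip":0},{"tx":5,"ty":0,"tz":0,"ax":0,"ay":0,"az":0,"grip":0}]'
python3 - <<'E'
from h import *
import json
s=sense();snap('wrist','w5.png'); json.dump({k:np.array(s[k]).tolist() for k in('tcp_pos','eef_rot')},open('w5.json','w'))
snap('scene','s5.png'); snap('top','t5.png')
W=cv2.resize(cv2.imread('pics/w5.png')[50:250,180:380],(400,400)); A=cv2.resize(cv2.imread('pics/s5.png')[210:360,160:310],(400,400));
cv2.imwrite('pics/c5.png',np.hstack([W,A]))
E
```

```text
clock: 12.75
tcp_pos: [476.3, -44.5, 67.7]
eef_rot: [[-0.031, 1.0, 0.001], [1.0, 0.031, -0.0], [-0.001, 0.001, -1.0]]
force: [-0.4, -5.4, 6.5]
finger_gap: 0.211
gripper_force: 30.0
clock: 13.08
tcp_pos: [476.2, -39.9, 67.7]
eef_rot: [[-0.03, 1.0, 0.001], [1.0, 0.03, 0.0], [0.0, 0.001, -1.0]]
force: [0.4, 3.9, 7.9]
finger_gap: 0.208
gripper_force: 30.0
```

View pics/c5.png

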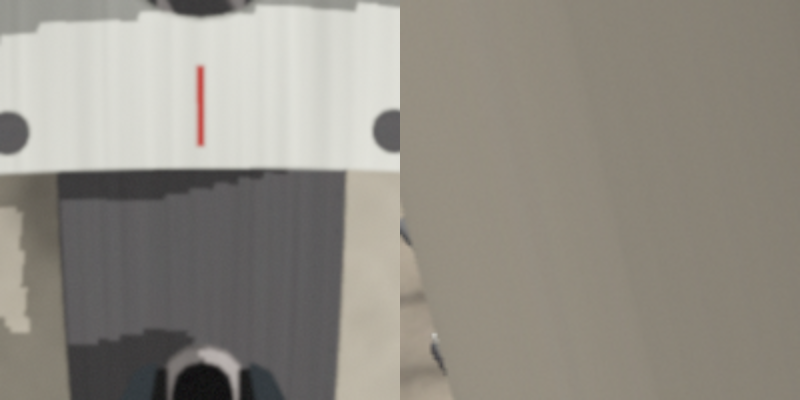

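The crop shows only the housing's rear red line, with no needle visible. I'll release, rise, take a wrist view, then swing back towards the start pose so the fixed cameras can see the bore and needle.

```bash
python3 -m pendant '[{"tx":0,"ty":0,"tz":0,"ax":0,"ay":0,"az":0,"grip":0.4},{"tx":0,"ty":0,"tz":0,"ax":0,"ay":0,"az":0,"grip":0.6},{"tx":0,"ty":0,"tz":0,"ax":0,"ay":0,"az":0,"grip":0.6},{"tx":0,"ty":0,"tz":0,"ax":0,"ay":0,"az":0,"grip":0.6},{"tx":0,"ty":0,"tz":-15,"ax":0,"ay":0,"az":0,"grip":0.6},{"tx":0,"ty":0,"tz":-50,"ax":0,"ay":0,"az":0,"grip":0.6},{"tx":0,"ty":0,"tz":-90,"ax":0,"ay":0,"az":0,"grip":0.6},{"tx":0,"ty":0,"tz":-130,"ax":0,"ay":0,"az":0,"grip":0.6},{"tx":0,"ty":0,"tz":-170,"ax":0,"ay":0,"az":0,"grip":0.6},{"tx":0,"ty":0,"tz":-210,"ax":0,"ay":0,"az":0,"grip":0.6}]'
python3 - <<'E'
from h import *
import json
s=sense();snap('wrist','w6.png'); json.dump({k:np.array(s[k]).tolist() for k in('tcp_pos','eef_rot')},open('w6.json','w'))
E
python3 go.py 194 594 300 1.255
```

```text
clock: 14.07
tcp_pos: [475.3, -40.3, 279.4]
eef_rot: [[-0.03, 1.0, -0.0], [1.0, 0.03, -0.0], [-0.0, -0.0, -1.0]]
force: [1.7, -0.2, -0.3]
finger_gap: 0.602
gripper_force: 0.0
shift [ 643.  -265.   -17.3] turn [ 0.007  0.008 -1.225] t 14.1167 F [ 2.6 -0.4 10.5]
```

```bash
python3 -m pendant '[{"tx":20,"ty":-9,"tz":-17,"ax":0,"ay":0,"az":-0.05,"grip":0.6},{"tx":50,"ty":-22,"tz":-20,"ax":0,"ay":0,"az":-0.12,"grip":0.6},{"tx":85,"ty":-37,"tz":-20,"ax":0,"ay":0,"az":-0.2,"grip":0.6},{"tx":120,"ty":-52,"tz":-20,"ax":0,"ay":0,"az":-0.28,"grip":0.6},{"tx":155,"ty":-67,"tz":-20,"ax":0,"ay":0,"az":-0.36,"grip":0.6},{"tx":190,"ty":-82,"tz":-20,"ax":0,"ay":0,"az":-0.44,"grip":0.6},{"tx":225,"ty":-97,"tz":-20,"ax":0,"ay":0,"az":-0.52,"grip":0.6},{"tx":260,"ty":-112,"tz":-20,"ax":0,"ay":0,"az":-0.6,"grip":0.6},{"tx":295,"ty":-127,"tz":-20,"ax":0,"ay":0,"az":-0.68,"grip":0.6},{"tx":330,"ty":-142,"tz":-20,"ax":0,"ay":0,"az":-0.76,"grip":0.6}]'
python3 go.py 194 594 290 1.255
```

```text
clock: 14.95
tcp_pos: [322.9, 286.6, 297.3]
eef_rot: [[-0.713, 0.701, 0.0], [0.701, 0.713, 0.0], [-0.0, 0.0, -1.0]]
force: [1.4, 0.1, 0.6]
finger_gap: 0.599
gripper_force: 0.0
shift [307.4 128.8   7.3] turn [ 0.     0.    -0.461] t 14.95 F [1.4 0.1 0.6]
```

```bash
python3 -m pendant '[{"tx":30,"ty":12,"tz":0,"ax":0,"ay":0,"az":-0.05,"grip":0.6},{"tx":65,"ty":27,"tz":0,"ax":0,"ay":0,"az":-0.1,"grip":0.6},{"tx":100,"ty":42,"tz":0,"ax":0,"ay":0,"az":-0.15,"grip":0.6},{"tx":135,"ty":57,"tz":0,"ax":0,"ay":0,"az":-0.2,"grip":0.6},{"tx":170,"ty":71,"tz":0,"ax":0,"ay":0,"az":-0.25,"grip":0.6},{"tx":205,"ty":86,"tz":0,"ax":0,"ay":0,"az":-0.3,"grip":0.6},{"tx":240,"ty":100,"tz":0,"ax":0,"ay":0,"az":-0.36,"grip":0.6},{"tx":270,"ty":113,"tz":0,"ax":0,"ay":0,"az":-0.41,"grip":0.6},{"tx":295,"ty":124,"tz":0,"ax":0,"ay":0,"az":-0.45,"grip":0.6},{"tx":307,"ty":129,"tz":0,"ax":0,"ay":0,"az":-0.46,"grip":0.6}]'
python3 - <<'E'
from h import *
snap('scene','s7.png'); snap('top','t7.png')
s=cv2.imread('pics/s7.png');t=cv2.imread('pics/t7.png');w=cv2.imread('pics/w6.png')
r=lambda im,x,y,a,W,H: cv2.resize(im[y:y+H//a,x:x+W//a],(W,H),interpolation=cv2.INTER_CUBIC)
c=np.vstack([np.hstack([r(s,165,240,5,400,300),r(w,230,30,4,400,300)]),np.hstack([r(s,360,170,4,400,300),r(t,330,190,4,400,300)])])
cv2.imwrite('pics/c7.png',c)
E
```

```text
clock: 15.78
tcp_pos: [195.2, 595.5, 296.5]
eef_rot: [[-0.95, 0.311, -0.001], [0.311, 0.95, -0.0], [0.001, -0.0, -1.0]]
force: [-0.2, -1.2, -0.6]
finger_gap: 0.597
gripper_force: 0.0
```

View pics/c7.png

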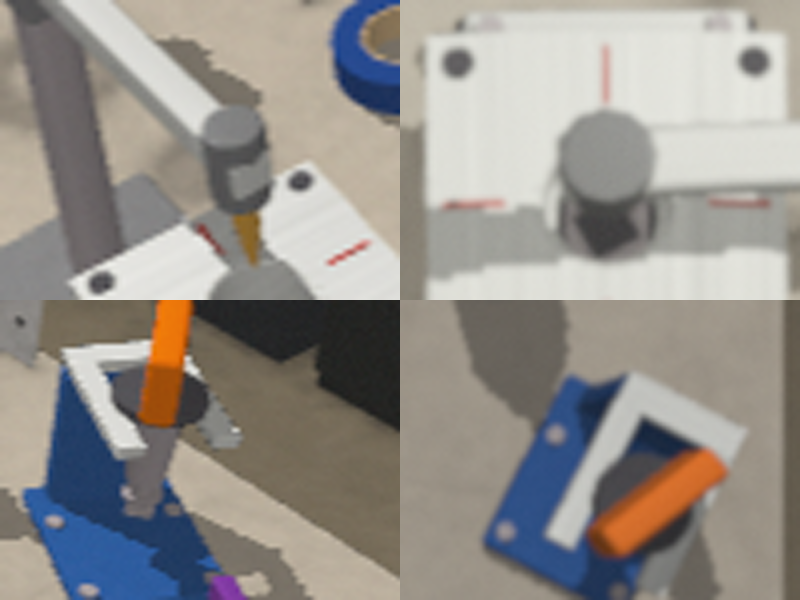

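The plug hangs upright in the fork. The needle tip is at scene (215.6,293), just above the bore, and the red lines are visible. I'll locate the bore from the red lines.

```bash
python3 - <<'E'
from h import *
import json
st=json.load(open('w6.json'))
for n,f,box in(('scene','s7.png',(180,270,270,350)),('top','t7.png',(130,220,190,280)),('wrist','w6.png',(220,20,340,150))):
    im=cv2.imread('pics/'+f).astype(int); x0,y0,x1,y1=box
    c=im[y0:y1,x0:x1]; m=((c[...,2]-np.maximum(c[...,1],c[...,0]))>25).astype(np.uint8)
    k,l,s,ce=cv2.connectedComponentsWithStats(m,connectivity=8)
    for i in range(1,k):
        if s[i,4]>3:
            u,v=ce[i]+[x0,y0]; print(n,s[i,4],round(u,1),round(v,1),onz(n,u,v,104,st).round(1))
print('tip',onz('scene',215.6,293,120))
print('head',onz('wrist',281.5,69.25,181,st),onz('wrist',281.5,69.25,185,st))
o,d=ray('scene',215.6,293); print(o, d/np.linalg.norm(d))
E
```

```text
scene 30 214.2 286.2 [501.2  68.4 104. ]
scene 8 206.2 287.0 [507.5  80.2 104. ]
scene 15 233.9 290.2 [474.   45.9 104. ]
scene 18 197.9 309.2 [471.9 112.9 104. ]
scene 13 226.5 311.8 [440.6  78.2 104. ]
top 7 149.0 249.0 [471.7 112.4 104. ]
top 9 183.3 248.8 [474.  43. 104.]
wrist 13 281.0 48.0 [469.6 114.8 104. ]
wrist 26 248.8 80.6 [437.6  79.2 104. ]
wrist 7 311.0 80.0 [501.4  81.7 104. ]
wrist 8 319.4 80.4 [510.1  81.8 104. ]
wrist 28 281.5 112.5 [472.1  46.2 104. ]
tip [472.21267613  79.06113815 120.        ]
head [471.10861954  80.08365728 181.        ] [471.12481983  79.47362031 185.        ]
[ 15.04811459 254.62053409 641.45537567] [ 0.63907153 -0.24541493 -0.72894382]
```

In the scene view the bore is at (473,79.3) and the needle tip at (472.2,79.1), about 1 mm apart. The wrist view agrees.

```bash
python3 -c "
from cell import *
print(close_job())"
```

```text
the job is handed in; nothing more can be done
None
```

I handed the job in: the plug was twisted free and hangs upright in the blue fork, and the bore measures about 1 mm off centre under the needle; the hand-in gave no verdict.

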